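Put the mixed-up flange bearings back with their partners

TASK

Three of the job trays are each set out for one roller shaft, which needs two flange bearings of the same shape: one is already bolted to its plate in the tray's far bay, and its partner should lie loose in the near bay, but the three loose ones have been mixed up. Move the loose bearings round so that each lies flat in the near bay of the tray whose bolted bearing has its own flange shape (oval, square or round); the fourth tray is empty and is free to park one in meanwhile. Set the bearings down rather than dropping them, and do not knock over the oil can that stands between the trays.

Things in the scene. Friction and masses are not known exactly. Their poses are not given: they have to be found in the camera images.
- oval_hub (a point): Loose grey flange bearing, oval two-bolt flange, 108 x 58 mm, open bolt holes, 0.45 kg. Up from its underside: flange 0-10 mm; round hub, 48 mm diameter, 10-34 mm; inner ring, 29 mm diameter, to 42 mm. Hold it by the hub, from any direction, fingertips just above the flange. The point lies on its axis, on the hub, 31 mm above the underside; z up, x along the flange.
- square_hub (a point): Loose grey flange bearing, square four-bolt flange, 86 x 86 mm with rounded corners, open bolt holes, 0.6 kg. Up from its underside: flange 0-10 mm; round hub, 48 mm diameter, 10-34 mm; inner ring, 29 mm diameter, to 42 mm. Hold it by the hub, from any direction, fingertips just above the flange. The point lies on its axis, on the hub, 31 mm above the underside; z up.
- round_hub (a point): Loose grey flange bearing, round four-bolt flange, 96 mm in diameter, open bolt holes, 0.7 kg. Up from its underside: flange 0-10 mm; round hub, 48 mm diameter, 10-34 mm; inner ring, 29 mm diameter, to 42 mm. Hold it by the hub, from any direction, fingertips just above the flange. The point lies on its axis, on the hub, 31 mm above the underside; z up.
- bay_oval (a point): Job tray of the oval bearing. Yellow, fixed, 264 x 144 mm; two bays in line. The point: centre of the floor (4 mm above the bench) of the near bay, the one towards the robot; inside 136 x 136 mm, walls rise 10 mm above the floor. x points to the far bay, whose centre is 130 mm along x. There the oval-flanged partner is bolted with hex bolts to a dark plate; top 52 mm above the bench.
- bay_square (a point): Job tray of the square bearing. Yellow, fixed, 264 x 144 mm; two bays in line. The point: centre of the floor (4 mm above the bench) of the near bay, the one towards the robot; inside 136 x 136 mm, walls rise 10 mm above the floor. x points to the far bay, whose centre is 130 mm along x. There the square-flanged partner is bolted with hex bolts to a dark plate; top 52 mm above the bench.
- bay_round (a point): Job tray of the round bearing. Yellow, fixed, 264 x 144 mm; two bays in line. The point: centre of the floor (4 mm above the bench) of the near bay, the one towards the robot; inside 136 x 136 mm, walls rise 10 mm above the floor. x points to the far bay, whose centre is 130 mm along x. There the round-flanged partner is bolted with hex bolts to a dark plate; top 52 mm above the bench.
- bay_spare (a point): The empty job tray. Yellow, fixed, 264 x 144 mm; two bays in line. The point: centre of the floor (4 mm above the bench) of the near bay, the one towards the robot; inside 136 x 136 mm, walls rise 10 mm above the floor. x points to the far bay, whose centre is 130 mm along x. Both bays are empty at the start.
- oiler_mid (a point): Small steel oil can with a thin brass spout, standing upright between the trays: 44 mm in diameter, 125 mm high over all. The point is on its axis 40 mm above the bench.
Not all that is in view belongs to the job. What is shaped like the part that bears oval_hub but green or purple is not meant.

How it is judged (in metres and radians):
At the end, for the whole second after the job is handed in: Each loose bearing rests flat (within 5 degrees, underside within 5 mm of the floor) and still in the near bay of the tray whose bolted bearing has the same flange shape, its axis within 40 mm of the bay's centre; the spare tray is thereby empty again (horizontal distance between oval_hub and bay_oval below 0.04 m and z of oval_hub in the frame of bay_oval below 0.036 m and angle between each of oval_hub, square_hub, round_hub's own z axis and vertical below 0.08 rad and linear speed of each of oval, square, round below 0.02 m/s and horizontal distance between square_hub and bay_square below 0.04 m and z of square_hub in the frame of bay_square below 0.036 m and horizontal distance between round_hub and bay_round below 0.04 m and z of round_hub in the frame of bay_round below 0.036 m); the robot touches nothing.
It fails at once if the oval-flanged bearing is dropped (it comes down at over 0.5 m/s, as from a fall of more than about 15 mm) (height (world z) of oval_hub below 0.055 m and linear speed of oval above 0.5 m/s).
It fails at once if the square-flanged bearing is dropped (it comes down at over 0.5 m/s, as from a fall of more than about 15 mm) (height (world z) of square_hub below 0.055 m and linear speed of square above 0.5 m/s).
It fails at once if the round-flanged bearing is dropped (it comes down at over 0.5 m/s, as from a fall of more than about 15 mm) (height (world z) of round_hub below 0.055 m and linear speed of round above 0.5 m/s).
It fails at once if the oil can is knocked over (angle between oiler_mid's own z axis and vertical above 0.6 rad).
It also fails if it takes over 112 s, if anything falls off the work surface, if the arm or the gripper's body presses on something with over 40 N, if the wrist force passes 120 N, or if a joint passes its speed limit or range.

ROBOT

A 7-joint arm with a two-finger parallel gripper is mounted at the origin on the work surface. World frame = base frame: x ahead of the robot, y to its left, z up, the work surface at z = 0. Lengths are in mm, angles in rad, forces in N, time in s.
With the tool pointing down it reaches from about 400 to 875 mm from the base axis. Payload 4.4 kg.
Tool frame: the origin (TCP) lies at the very end of the fingers, on their centre line; the grasp point (between the pads) lies 19 mm behind it; z points along the fingers, x is the direction in which the jaws open and shut, and the axes are right-handed (so a half turn about z gives the same grasp; the last joint's range is limited). The gripper opens to 85 mm and grips with 20 to 120 N. Pads are 22 mm wide; open, the fingers measure 114 mm over their backs; the gripper's body (76 mm by 85 mm) begins 54 mm behind the grasp point. The pads swing forward as they close: fully open they stand 13 mm farther back than shut.
Start: joints at [-1.207, 0.628, 0.038, 1.517, -0.027, 0.996, -0.02], TCP at [270.827, 590.907, 231.313] pointing down, gripper open.
Joint ranges: [-3.06, 3.06], [-0.37, 2.12], [-1.25, 1.32], [0.18, 2.47], [-1.1, 4.24], [0.23, 1.98], [-2.94, 2.94]. Speed limits (rad/s): [2.57, 2.57, 3.14, 3.14, 3.14, 3.14, 3.14].

INTERFACE

Orientations are given as [roll, pitch, yaw] about the fixed x, y, z axes, in that order (R = Rz(yaw) Ry(pitch) Rx(roll)).
In Python, from cell import ctrl, get_image, job, models gives the robot as it stands.
- The arm moves only by the tool move_arm, never from a script. Its argument "moves" is a list that holds one entry, the list of rows, each a list of 6 numbers: the shift along the tool's x, y, z in m, then the turn, a rotation vector about the tool's x, y, z in rad. A call has 1 to 20 rows; each row is the pose to reach, as a shift and turn from the pose commanded when the call began, along the tool's axes at that moment; what a row does not reach only later rows make up. A row lasts 1/8 s, in which the tool goes at most 62.5 mm and 10.7 degrees, less where a joint would pass 70% of its speed; a pose out of reach is approached as far as the arm can. A call with a gripper value outside its range is refused whole. "jaw" is the opening, from 0 (shut) to 1 (fully open), set as the call begins (left out, the last holds). The fingers move at their own pace and stop on an object; the grip force is fixed at half the most. Time passes only in rows, so rows that repeat a pose let the fingers close. It gives the time, the measured TCP pose, the force and the opening at its end, in the units of the state.
- ctrl.read_state(): the state, without advancing time (a new reading comes with each control period).
- get_image(name): name is "scene" or "side" or "wrist"; returns a dict with "color" (400x640x3 uint8, blue, green, red), "fov_y" (degrees; the focal length in pixels is half the picture's height over the tangent of half this angle, whatever the lens; pixels are square), "cx", "cy" (the principal point, pixels), "k1" (the pictures are not rectified: a ray, as slopes to the right and down, at radius r is drawn at 1 + k1 r^2 times it, then the intrinsics apply), "origin" and "orientation" of the camera in the world; the wrist camera has in their place "hand_eye" (4x4, takes a point from camera to tool coordinates, whose origin is the TCP and whose axes are the tool frame's). Camera axes: x right, y up, looking along -z (the intrinsics and any distortion apply to the point x, -y, -z); pixel columns grow to the right and rows downward; lengths in mm; the calibration is good to about 2 mm. A picture is of the moment at which its call begins: read the wrist's pose just before it. There is no depth.
- job.finish_job(): hands the job in, once; it reports no verdict.
Trained networks look in the newest picture that a camera, given by its name, has taken for a name from the list of things; names that differ only in an ending like _2 or _b are one class to them, and where a whole thing is asked for, a point or a joint stands for the part that bears it (a point fixed in the world has none). Each returns a list of dicts, best first, with "score" (0 to 1); they miss things now and then, are a little off and sometimes report something else, mostly with a low value. They report only what shows in the picture. A call takes as long as a camera call. They do not tell look-alikes from the thing itself.
- models.cut_out(camera, thing): "pixels" (400x640 bool, what is visible of it) and "uv" ([column, row] in pixels, amid what is visible of it).
- models.place_of(camera, thing): "uv" ([column, row] in pixels: a listed point, or the origin of a listed thing).
The state is a dict: "clock": time; "qpos": joint angles; "qd": joint speeds; "tau": joint torques, N m; "eef_pos": TCP position; "tool_rot": TCP orientation; "force": force on the tool from outside, world axes, zero at the start; "torque": the same for the moment, N m; "width": finger opening in mm.
Only numpy, scipy, OpenCV 4.12 (cv2) and the standard library are available. Lean on these libraries where they do the work, as an engineer would, in place of code of your own. Each camera call takes 0.05 s, during which the arm holds its last target.

## Working session

There is one attempt and no reset: what is moved stays moved. The work goes in short steps, Python scripts to look and compute and a tool call to move; the robot and the scene stay as the last step left them, time stands still between calls to the robot, and variables do not carry over. Pictures are saved under pics/ and viewed, and the job is handed in when it is done.

Besides the shell and the picture viewer there is one more tool, called after "Request:" by a JSON object that holds its "op" and its "data". move_arm: Moves the arm, as the interface text tells. Its arguments: {"type":"object","properties":{"moves":{"type":"array","items":{"type":"array","items":{"type":"array","items":{"type":"number"}}}},"jaw":{"type":"number"}},"required":["moves"]}

```bash
mkdir -p pics; ls
cat > h.py <<'E'
import numpy as np,cv2
from scipy.spatial.transform import Rotation as R
from cell import ctrl,get_image,job,models
def rays(im,uv,st=None):
    uv=np.atleast_2d(np.array(uv,float))
    f=200/np.tan(np.radians(im['fov_y'])/2)
    K=np.array([[f,0,im['cx']],[0,f,im['cy']],[0,0,1]])
    p=cv2.undistortPoints(uv[:,None,:],K,np.array([im['k1'],0,0,0.]))[:,0]
    d=np.c_[p[:,0],-p[:,1],-np.ones(len(p))]
    if 'hand_eye' in im:
        H=np.array(im['hand_eye']); Rt=R.from_euler('xyz',st['tool_rot']).as_matrix()
        o=Rt@H[:3,3]+np.array(st['eef_pos']); d=d@(Rt@H[:3,:3]).T
    else:
        o=np.array(im['origin']); q=np.array(im['orientation'])
        M=R.from_euler('xyz',q).as_matrix() if q.shape==(3,) else q
        d=d@M.T
    return o,d
def atz(im,uv,z,st=None):
    o,d=rays(im,uv,st); return o+d*((z-o[2])/d[:,2])[:,None]
E
python3 - <<'E'
from h import *
s=ctrl.read_state(); print(s)
for n in ['scene','side','wrist']:
    im=get_image(n); cv2.imwrite(f'pics/{n}0.png',im['color']); print(n,{k:v for k,v in im.items() if k!='color'})
E
```

```text
pics
{'clock': 0.0, 'qpos': array([-1.20678622,  0.62933108,  0.03842165,  1.51838411, -0.0270007 ,
        0.99631992, -0.01995915]), 'qd': array([ 0.00110441, -0.00144207, -0.00102087, -0.00194685, -0.00017272,
        0.00066542,  0.00122372]), 'tau': array([-4.58828654e-04, -5.63405550e+01,  1.22619331e+00, -1.93453985e+01,
        1.10767601e-02,  1.02163132e-02,  9.24133047e-06]), 'eef_pos': array([270.55001961, 590.31374518, 230.39333485]), 'tool_rot': array([3.14158010e+00, 1.92510292e-03, 1.14104274e+00]), 'force': array([0.4101771 , 0.31587112, 0.43924083]), 'torque': array([ 0.04393584, -0.02063375, -0.02311014]), 'width': 85.32998726530273}
scene {'fov_y': 50.54908972240462, 'cx': 317.9949271514545, 'cy': 197.18705178612464, 'k1': -0.1155840063770094, 'origin': array([1036.39357092, -463.72747298,  884.60627732]), 'orientation': array([0.78328441, 0.00427951, 0.86217595])}
side {'fov_y': 49.994318563820336, 'cx': 318.42894535104347, 'cy': 202.98106257246533, 'k1': -0.009423264341566796, 'origin': array([ 174.55009535, -900.95536487,  630.81662406]), 'orientation': array([ 1.05191241, -0.02199065, -0.22281551])}
wrist {'fov_y': 63.71488627101285, 'cx': 312.94183720116706, 'cy': 200.21711875502461, 'k1': -0.04215365385216074, 'hand_eye': array([[ 9.99999500e-01, -9.84564562e-04, -1.73624209e-04,
        -8.28929789e-01],
       [-9.92246631e-04, -9.56160564e-01, -2.92841239e-01,
        -7.41079090e+01],
       [ 1.22308484e-04,  2.92841264e-01, -9.56161063e-01,
        -1.43404236e+02],
       [ 0.00000000e+00,  0.00000000e+00,  0.00000000e+00,
         1.00000000e+00]])}
```

View pics/scene0.png

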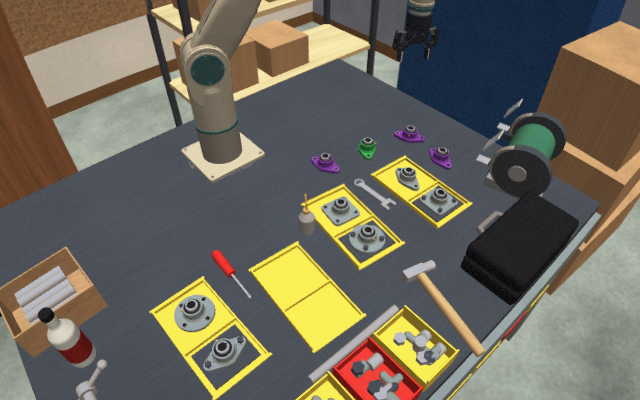

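View pics/side0.png

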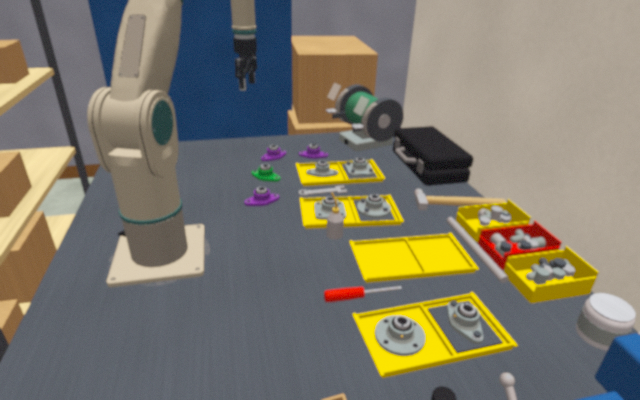

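Run:
```python
from h import *
Z={'oval_hub':35,'square_hub':35,'round_hub':35,'bay_oval':4,'bay_square':4,'bay_round':4,'bay_spare':4,'oiler_mid':40}
for n in ['scene','side']:
    im=get_image(n)
    for t,z in Z.items():
        for r in models.place_of(n,t)[:5]:
            if r['score']>.15: print(n,t,round(r['score'],2),np.round(r['uv']),np.round(atz(im,r['uv'],z)[0]))
```

```text
scene oval_hub 0.7 [365. 144.] [305. 361.  35.]
scene oval_hub 0.62 [441. 149.] [486. 528.  35.]
scene oval_hub 0.6 [326. 159.] [283. 212.  35.]
scene oval_hub 0.55 [407. 170.] [482. 364.  35.]
scene oval_hub 0.55 [412. 129.] [353. 540.  35.]
scene square_hub 0.78 [341. 203.] [451. 116.  35.]
scene square_hub 0.62 [306. 218.] [432.   7.  35.]
scene square_hub 0.28 [192. 316.] [ 494. -376.   35.]
scene round_hub 0.96 [193. 305.] [ 469. -359.   35.]
scene bay_oval 0.82 [196. 317.] [ 481. -368.    4.]
scene bay_oval 0.63 [341. 205.] [438. 133.   4.]
scene bay_square 0.74 [339. 209.] [443. 119.   4.]
scene bay_square 0.7 [407. 175.] [476. 376.   4.]
scene bay_square 0.32 [408. 172.] [467. 391.   4.]
scene bay_round 0.64 [339. 212.] [451. 113.   4.]
scene bay_spare 0.84 [290. 280.] [ 542. -134.    4.]
scene oiler_mid 0.7 [305. 219.] [436.   1.  40.]
side oval_hub 0.84 [312. 148.] [483. 510.  35.]
side oval_hub 0.74 [322. 167.] [481. 343.  35.]
side oval_hub 0.65 [263. 170.] [290. 354.  35.]
side oval_hub 0.57 [262. 193.] [270. 201.  35.]
side oval_hub 0.52 [273. 149.] [344. 526.  35.]
side square_hub 0.78 [329. 203.] [445. 106.  35.]
side round_hub 0.55 [399. 327.] [ 463. -371.   35.]
side round_hub 0.41 [327. 206.] [439.  96.  35.]
side bay_square 0.73 [320. 174.] [481. 357.   4.]
side bay_round 0.58 [325. 211.] [439. 118.   4.]
side bay_spare 0.57 [383. 260.] [ 521. -132.    4.]
side oiler_mid 0.91 [337. 220.] [444.  10.  40.]
```

Run:
```python
from h import *
im=cv2.imread('pics/scene0.png')
a=cv2.resize(im[145:275,300:480],None,fx=3,fy=3,interpolation=3)
b=cv2.resize(im[270:400,140:280],None,fx=3,fy=3,interpolation=3)
cv2.imwrite('pics/crA.png',a);cv2.imwrite('pics/crB.png',b)
```

```text
(no output)
```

View pics/crA.png

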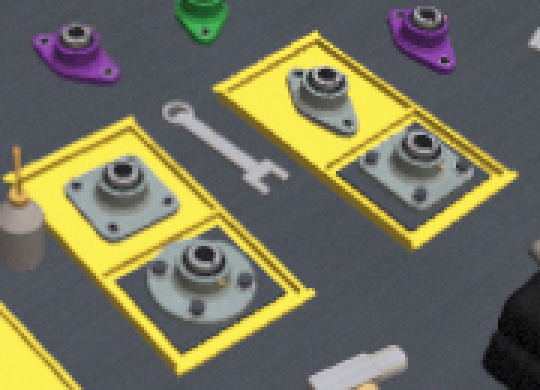

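View pics/crB.png

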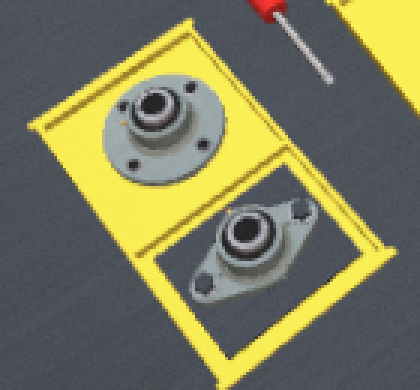

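```bash
cat > tr.py <<'E'
from h import *
def yellow(c):
    h=cv2.cvtColor(c,cv2.COLOR_BGR2HSV)
    return cv2.inRange(h,(22,110,90),(35,255,255))
def trays(im,st=None,minA=1500):
    m=yellow(im['color']); n,l,s,c=cv2.connectedComponentsWithStats(m)
    out=[]
    for i in range(1,n):
        if s[i,4]<minA: continue
        ys,xs=np.where(l==i)
        hull=cv2.convexHull(np.c_[xs,ys].astype(np.float32))[:,0]
        w=atz(im,hull,12,st)[:,:2].astype(np.float32)
        (cx,cy),(a,b),an=cv2.minAreaRect(w)
        if a<b: a,b=b,a; an+=90
        an=(an+90)%180-90
        u=np.array([np.cos(np.radians(an)),np.sin(np.radians(an))])
        if u[0]<0:u=-u
        near=np.array([cx,cy])-65*u   # toward robot
        if np.linalg.norm(near)>np.linalg.norm(near+130*u): near=near+130*u;u=-u
        out.append((np.round([cx,cy],1),round(a,1),round(b,1),round(an,1),'near',np.round(near,1),s[i,:4]))
    return out
E
python3 - <<'E'
from tr import *
for n in ['scene','side']:
    im=get_image(n)
    for t in trays(im,minA=800): print(n,*t)
E
```

```text
scene [544.4 351.4] 277.6 158.7 -3.2 near [479.5 355. ] [371 155 102  74]
scene [506.8 102.1] 278.7 155.6 -6.4 near [442.2 109.4] [307 184  98  86]
scene [ 594.  -131.7] 277.7 153.5 -3.3 near [ 529.1 -127.9] [248 241 119 112]
scene [ 535.7 -367.4] 277.5 152.0 2.2 near [ 470.7 -369.9] [149 276 123 124]
scene [858.1 -38.5] 163.3 131.2 0.2 near [793.1 -38.7] [372 305  88  87]
scene [ 795.2 -244.5] 118.6 58.9 49.2 near [ 752.7 -293.8] [295 371  60  29]
side [543.4 349.4] 281.6 180.9 -3.5 near [478.5 353.3] [295 159  90  27]
side [559.8  91.6] 171.9 171.6 -6.4 near [495.2  98.8] [335 194  69  33]
side [890.2 -20.2] 227.5 173.4 2.7 near [825.3 -23.2] [456 199  75  43]
side [ 593.4 -136.5] 280.6 166.6 -3.1 near [ 528.5 -133. ] [349 232 130  51]
side [ 886.6 -262.7] 233.4 161.3 2.7 near [ 821.7 -265.7] [505 246  94  57]
side [ 535.1 -368.6] 279.6 160.3 2.0 near [ 470.1 -370.9] [352 292 166  86]
```

```bash
cat > mv.py <<'E'
from h import *
import sys
# python mv.py cx cy cz cyaw tx ty tz tyaw : commanded -> target
a=list(map(float,sys.argv[1:]))
Rc=R.from_euler('xyz',[np.pi,0,a[3]]);Rt=R.from_euler('xyz',[np.pi,0,a[7]])
print(np.round(Rc.inv().apply(np.array(a[4:7])-a[:3])/1000,4),np.round((Rc.inv()*Rt).as_rotvec(),4))
E
python3 mv.py 270.8 590.9 231.3 1.141 479 395 260 0
```

```text
[-0.0913  0.2709 -0.0287] [ 0.    -0.     1.141]
```

Request:
{"op": "move_arm", "data": {"moves": [[[-0.013,0.0387,-0.0041,0,0,0.163],[-0.0261,0.0774,-0.0082,0,0,0.326],[-0.0391,0.1161,-0.0123,0,0,0.489],[-0.0522,0.1548,-0.0164,0,0,0.652],[-0.0652,0.1935,-0.0205,0,0,0.815],[-0.0783,0.2322,-0.0246,0,0,0.978],[-0.0913,0.2709,-0.0287,0,0,1.141],[-0.0913,0.2709,-0.0287,0,0,1.141],[-0.0913,0.2709,-0.0287,0,0,1.141]]], "jaw": 1}}

```text
clock: 2.28
eef_pos: [478.4, 395.7, 259.8]
tool_rot: [-3.141, 0.001, 0.001]
force: [-0.5, 1.0, -0.2]
width: 85.4
```

```bash
cat > look.py <<'E'
from tr import *
import sys
tag=sys.argv[1]
st=ctrl.read_state(); im=get_image('wrist'); cv2.imwrite(f'pics/w_{tag}.png',im['color'])
print(st['clock'],st['eef_pos'],st['tool_rot'],st['width'],st['force'])
for t in trays(im,st): print(*t)
for t,z in {'oval_hub':35,'square_hub':35,'round_hub':35,'oiler_mid':40}.items():
    for r in models.place_of('wrist',t)[:5]:
        if r['score']>.3: print(t,round(r['score'],2),np.round(r['uv']),np.round(atz(im,r['uv'],z,st)[0],1))
E
python3 look.py C
```

```text
2.275 [478.40377652 395.66750758 259.83390776] [-3.14096661e+00  9.59643222e-04  1.25423844e-03] 85.44262036738428 [-0.46996253  1.03441671 -0.19126502]
[543.8 352.2] 277.4 154.2 -3.1 near [478.9 355.7] [255 131 228 128]
[500.4 150. ] 282.5 108.7 6.0 near [435.7 143.2] [239 305 186  63]
oval_hub 0.86 [165. 185.] [302.4 375.6  35. ]
oval_hub 0.84 [318. 197.] [484.3 360.5  35. ]
oval_hub 0.7 [190.  43.] [348.1 530.5  35. ]
oval_hub 0.69 [158. 300.] [269.9 215.5  35. ]
oval_hub 0.57 [325.  53.] [490.9 519.4  35. ]
square_hub 0.65 [295. 362.] [453.4 113.4  35. ]
```

View pics/w_C.png

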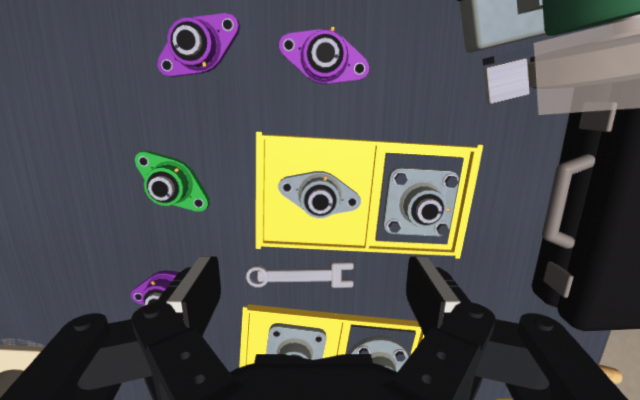

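```bash
cat > pt.py <<'E'
import pickle
E
python3 - <<'E'
from h import *
st=ctrl.read_state(); im=get_image('wrist')
print(atz(im,[319.5,203],46,st),atz(im,[[288,187],[354,202]],14,st).mean(0))
c=models.cut_out('wrist','oval_hub')
for r in c[:3]: print(r['score'],r['uv'],r['pixels'].sum())
cv2.imwrite('pics/c1.png',cv2.resize(im['color'][150:240,260:380],None,fx=5,fy=5,interpolation=2))
E
```

```text
[[486.03618459 356.94722545  46.        ]] [488.82638133 358.00819291  14.        ]
0.93 [317.4, 194.4] 2741
0.92 [197.4, 46.7] 3814
0.74 [169.3, 181.4] 2897
```

View pics/c1.png

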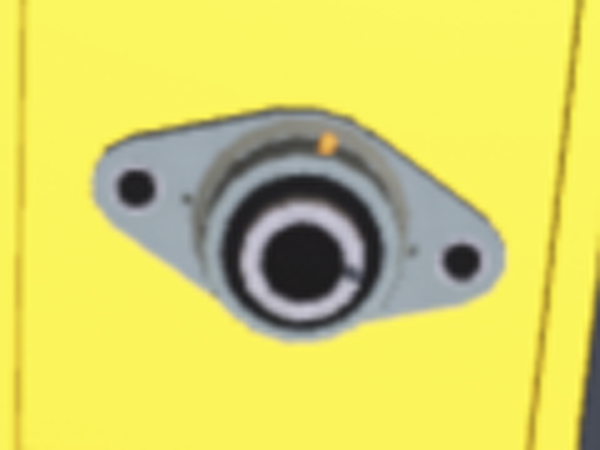

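Request:
{"op": "move_arm", "data": {"moves": [[[0.004,0.019,0.03,0,0,0],[0.008,0.037,0.07,0,0,0],[0.008,0.037,0.12,0,0,0],[0.008,0.037,0.17,0,0,0],[0.008,0.037,0.21,0,0,0],[0.008,0.037,0.23,0,0,0],[0.008,0.037,0.24,0,0,0],[0.008,0.037,0.244,0,0,0],[0.008,0.037,0.244,0,0,0]]]}}

```text
clock: 3.75
eef_pos: [487.7, 358.5, 17.0]
tool_rot: [-3.14, -0.001, 0.0]
force: [0.2, 0.1, -0.3]
width: 85.5
```

```bash
python3 look.py C2
```

```text
3.75 [487.72098801 358.53869418  16.98221116] [-3.14045199e+00 -1.42784624e-03  4.93152143e-05] 85.46100635473636 [ 0.18226472  0.0607621  -0.30787713]
[525.7 377.1] 239.6 105.4 -3.1 near [460.7 380.6] [136  94 504 206]
[488.2 310.7] 122.1 71.5 -9.5 near [424.1 321.5] [202 259 221 113]
oval_hub 0.58 [309. 279.] [486.2 357.3  35. ]
```

View pics/w_C2.png

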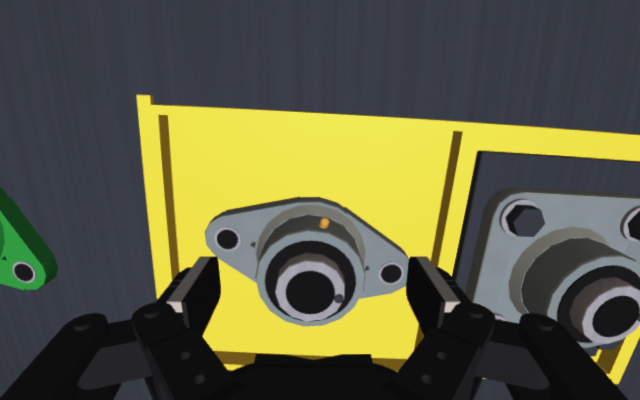

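Hub (310,290) sits centred between the fingers. Close.

Request:
{"op": "move_arm", "data": {"moves": [[[0,0,0,0,0,0],[0,0,0,0,0,0],[0,0,0,0,0,0],[0,0,0,0,0,0],[0,0,0,0,0,0],[0,0,0,0,0,0]]], "jaw": 0}}

```text
clock: 4.75
eef_pos: [487.0, 358.2, 16.5]
tool_rot: [-3.141, 0.0, 0.0]
force: [-2.3, -0.3, 5.6]
width: 46.1
```

```bash
python3 mv.py 487 358 16 0 529 -128 200 0
```

```text
[ 0.042  0.486 -0.184] [0. 0. 0.]
```

Request:
{"op": "move_arm", "data": {"moves": [[[0,0,-0.004,0,0,0],[0,0,-0.014,0,0,0],[0,0,-0.034,0,0,0],[0,0,-0.064,0,0,0],[0,0,-0.099,0,0,0],[0,0,-0.134,0,0,0],[0,0,-0.164,0,0,0],[0,0,-0.179,0,0,0],[0,0,-0.184,0,0,0],[0,0,-0.184,0,0,0]]]}}

```text
clock: 6.0
eef_pos: [486.6, 357.8, 199.5]
tool_rot: [3.141, 0.001, -0.0]
force: [-0.4, -0.3, -4.2]
width: 46.1
```

```bash
python3 look.py C3
```

```text
6.0 [486.58033906 357.82423331 199.50342305] [ 3.14106033e+00  9.29961203e-04 -1.90794721e-05] 46.06422259853116 [-0.44292798 -0.25709022 -4.22701139]
[544.1 352.1] 277.7 153.7 -3.1 near [479.1 355.7] [235  97 276 156]
[484.  151.7] 148.0 61.7 -8.3 near [419.7 161.1] [251 311 122  48]
oval_hub 0.96 [312. 280.] [485.2 247.   35. ]
oval_hub 0.61 [123. 300.] [272.3 219.1  35. ]
oval_hub 0.57 [126. 164.] [302.6 374.   35. ]
square_hub 0.35 [311. 174.] [484.9 364.1  35. ]
```

View pics/w_C3.png

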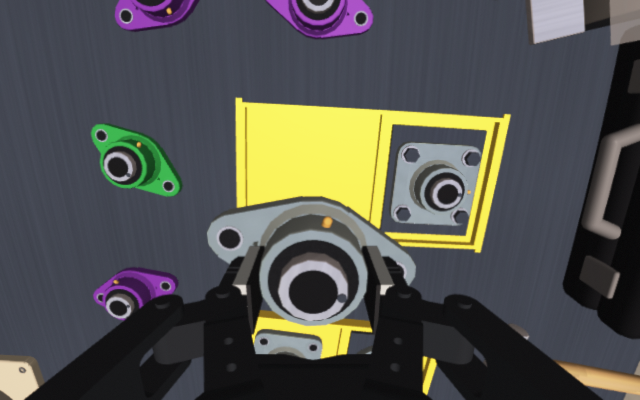

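Request:
{"op": "move_arm", "data": {"moves": [[[0.001,0.01,0,0,0,0],[0.003,0.03,0,0,0,0],[0.005,0.06,0,0,0,0],[0.009,0.1,0,0,0,0],[0.013,0.145,0,0,0,0],[0.017,0.19,0,0,0,0],[0.021,0.235,0,0,0,0],[0.025,0.28,0,0,0,0],[0.029,0.325,0,0,0,0],[0.033,0.37,0,0,0,0],[0.037,0.41,0,0,0,0],[0.04,0.445,0,0,0,0],[0.042,0.47,0,0,0,0],[0.042,0.482,0,0,0,0],[0.042,0.486,0,0,0,0],[0.042,0.486,0,0,0,0]]]}}

```text
clock: 8.25
eef_pos: [528.8, -127.2, 200.0]
tool_rot: [-3.141, 0.0, 0.001]
force: [0.5, 1.0, -4.1]
width: 46.2
```

```bash
python3 look.py S1
```

```text
8.25 [ 528.79476734 -127.2320756   199.96489213] [-3.14085291e+00  2.93539559e-04  6.43539997e-04] 46.15431638465098 [ 0.4592129   1.026869   -4.12124358]
[531.1  24.1] 213.2 28.3 0.1 near [466.1  23.9] [200   0 232  34]
[830.4 -50.6] 117.4 105.0 -89.2 near [829.5  14.4] [550  42  90 119]
[ 593.8 -134.6] 277.5 153.8 -3.4 near [ 528.9 -130.7] [243  99 274 156]
[ 873.8 -298.5] 196.7 140.2 -2.3 near [ 808.8 -295.9] [510 258 130  98]
[ 508.7 -332.6] 106.7 61.9 -14.7 near [ 445.8 -316.2] [256 309  79  51]
oval_hub 0.57 [312. 274.] [ 528.4 -230.8   35. ]
oiler_mid 0.67 [206.  38.] [436.4   0.8  40. ]
oiler_mid 0.32 [314. 277.] [ 529.9 -232.3   40. ]
```

View pics/w_S1.png

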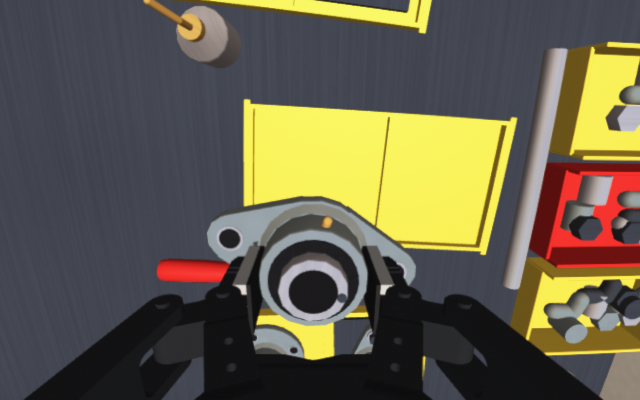

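Request:
{"op": "move_arm", "data": {"moves": [[[0,0.0035,0.01,0,0,0],[0,0.0035,0.035,0,0,0],[0,0.0035,0.07,0,0,0],[0,0.0035,0.11,0,0,0],[0,0.0035,0.145,0,0,0],[0,0.0035,0.165,0,0,0],[0,0.0035,0.174,0,0,0],[0,0.0035,0.179,0,0,0],[0,0.0035,0.182,0,0,0],[0,0.0035,0.1835,0,0,0],[0,0.0035,0.1835,0,0,0],[0,0.0035,0.1835,0,0,0]]]}}

```text
clock: 10.0
eef_pos: [529.3, -131.5, 16.9]
tool_rot: [3.142, -0.001, -0.0]
force: [-0.8, 0.3, -4.1]
width: 46.1
```

Request:
{"op": "move_arm", "data": {"moves": [[[0,0,0.0005,0,0,0],[0,0,0.001,0,0,0],[0,0,0.001,0,0,0]]]}}

```text
clock: 10.38
eef_pos: [529.3, -131.5, 16.5]
tool_rot: [-3.141, -0.001, -0.0]
force: [-1.1, 0.8, 6.2]
width: 46.0
```

Contact. Open and go up.

Request:
{"op": "move_arm", "data": {"moves": [[[0,0,0,0,0,0],[0,0,0,0,0,0],[0,0,0,0,0,0],[0,0,0,0,0,0],[0,0,-0.01,0,0,0],[0,0,-0.03,0,0,0],[0,0,-0.08,0,0,0],[0,0,-0.13,0,0,0],[0,0,-0.18,0,0,0],[0,0,-0.23,0,0,0],[0,0,-0.244,0,0,0]]], "jaw": 1}}

```text
clock: 11.75
eef_pos: [530.5, -132.1, 263.4]
tool_rot: [3.141, -0.006, -0.0]
force: [0.3, -0.0, 0.2]
width: 85.4
```

```bash
python3 look.py S2;python3 mv.py 529 -131.5 260 0 442 150 260 0
```

```text
11.75 [ 530.4854166  -132.08425486  263.43245713] [ 3.14058698e+00 -6.44895022e-03 -2.12567264e-04] 85.3715023294418 [ 0.28782512 -0.03965396  0.19118065]
[499.4  30.7] 279.2 40.0 -0.1 near [434.4  30.8] [157   0 254  40]
[865.3 -49.9] 174.4 115.3 0.1 near [800.3 -50. ] [512  46 128 101]
[ 593.8 -135.3] 277.2 154.1 -3.3 near [ 528.9 -131.5] [251  95 232 135]
[ 877.9 -295.2] 202.7 132.8 -1.7 near [ 812.9 -293.3] [483 233 145  84]
[ 535.2 -369.4] 277.8 157.6 1.9 near [ 470.3 -371.5] [217 274 194  95]
oval_hub 0.85 [308. 167.] [ 526.6 -132.1   35. ]
round_hub 0.56 [266. 333.] [ 467.6 -367.    35. ]
oiler_mid 0.72 [223.  45.] [ 4.374e+02 -3.000e-01  4.000e+01]
[-0.087  -0.2815 -0.    ] [0. 0. 0.]
```

View pics/w_S2.png

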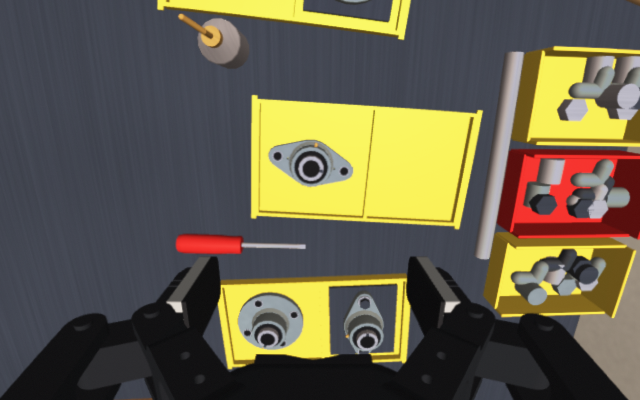

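Oval lies flat in the spare's near bay (310,165). Now over the middle tray for the square.

Request:
{"op": "move_arm", "data": {"moves": [[[-0.013,-0.043,0,0,0,0],[-0.026,-0.086,0,0,0,0],[-0.039,-0.129,0,0,0,0],[-0.052,-0.172,0,0,0,0],[-0.065,-0.215,0,0,0,0],[-0.078,-0.258,0,0,0,0],[-0.087,-0.2815,0,0,0,0],[-0.087,-0.2815,0,0,0,0],[-0.087,-0.2815,0,0,0,0]]]}}

```text
clock: 13.12
eef_pos: [441.9, 148.7, 258.7]
tool_rot: [3.14, 0.001, -0.001]
force: [-0.0, -0.6, 0.4]
width: 85.5
```

```bash
python3 look.py B1
python3 - <<'E'
import cv2
im=cv2.imread('pics/w_B1.png'); cv2.imwrite('pics/c2.png',cv2.resize(im[130:270,240:400],None,fx=5,fy=4.2857,interpolation=2) if 0 else cv2.resize(im[140:260,250:400],None,fx=5,fy=5,interpolation=2))
E
```

```text
13.125 [441.94783019 148.72468989 258.68975082] [ 3.14002466e+00  1.34187544e-03 -1.23302200e-03] 85.51967539756075 [-0.03189486 -0.60011736  0.40281759]
[541.6 307.8] 277.1 63.7 -2.9 near [476.7 311. ] [277   0 254  62]
[506.7 100.4] 277.4 153.7 -6.7 near [442.1 108. ] [252 128 233 139]
[865.8 -64.6] 178.0 143.4 0.2 near [800.8 -64.9] [544 265  96  83]
[ 531.4 -110.9] 148.6 120.1 -3.4 near [ 466.5 -107. ] [322 303 103  69]
oval_hub 0.8 [161. 110.] [273.  214.8  35. ]
oval_hub 0.64 [374. 361.] [ 529.  -131.1   35. ]
square_hub 0.93 [321. 197.] [451.8 113.3  35. ]
square_hub 0.5 [371. 344.] [ 523.5 -101.3   35. ]
oiler_mid 0.89 [307. 283.] [ 4.345e+02 -4.000e-01  4.000e+01]
```

View pics/c2.png

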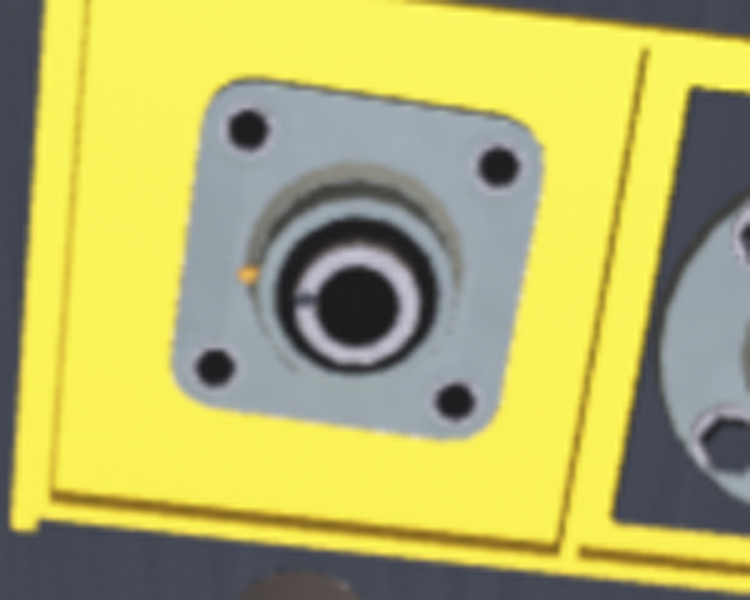

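Run:
```python
from h import *
st=ctrl.read_state(); im=get_image('wrist')
print(st['eef_pos'],atz(im,[321,200.8],46,st),atz(im,[[299.4,165.8],[349.4,173.2],[292.6,213.6],[341,220.2]],14,st).mean(0))
```

```text
[442.32933034 149.01225426 259.41608848] [[451.88618717 112.6117316   46.        ]] [452.15854579 112.01909554  14.        ]
```

Request:
{"op": "move_arm", "data": {"moves": [[[0.003,0.01,0.01,0,0,-0.15],[0.006,0.02,0.02,0,0,-0.3],[0.01,0.03,0.04,0,0,-0.45],[0.01,0.037,0.08,0,0,-0.6],[0.01,0.037,0.13,0,0,-0.7],[0.01,0.037,0.18,0,0,-0.7],[0.01,0.037,0.22,0,0,-0.7],[0.01,0.037,0.236,0,0,-0.7],[0.01,0.037,0.243,0,0,-0.7],[0.01,0.037,0.2435,0,0,-0.7],[0.01,0.037,0.2435,0,0,-0.7]]]}}

```text
clock: 14.8
eef_pos: [452.2, 112.8, 15.8]
tool_rot: [3.141, 0.0, 0.7]
force: [0.6, -0.1, -0.2]
width: 85.6
```

```bash
python3 look.py B2
```

```text
14.8 [452.2062738  112.84710166  15.75394045] [3.14135480e+00 3.57432750e-04 6.99755609e-01] 85.6319752696809 [ 0.60112197 -0.08231253 -0.2135836 ]
[466.9 104.3] 197.4 155.5 -6.9 near [402.4 112.1] [ 85  14 459 310]
[476.1  76.3] 113.3 58.7 38.1 near [424.9  36.2] [202 276 209  91]
square_hub 0.96 [310. 276.] [450.2 112.6  35. ]
```

View pics/w_B2.png

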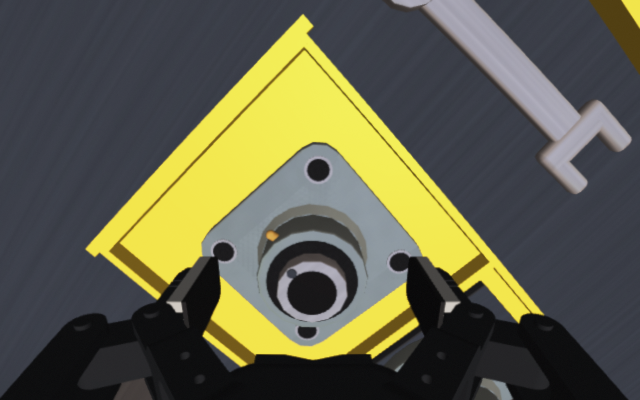

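Centred (hub ring at (311,292)), nipple clear of the pads. Close and lift.

Request:
{"op": "move_arm", "data": {"moves": [[[0,0,0,0,0,0],[0,0,0,0,0,0],[0,0,0,0,0,0],[0,0,0,0,0,0],[0,0,0,0,0,0],[0,0,0,0,0,0]]], "jaw": 0}}

```text
clock: 15.8
eef_pos: [451.9, 112.9, 16.5]
tool_rot: [-3.141, -0.0, 0.7]
force: [-0.6, 0.1, 6.5]
width: 45.8
```

Request:
{"op": "move_arm", "data": {"moves": [[[0,0,-0.004,0,0,0],[0,0,-0.014,0,0,0],[0,0,-0.034,0,0,0],[0,0,-0.064,0,0,0],[0,0,-0.099,0,0,0],[0,0,-0.134,0,0,0],[0,0,-0.164,0,0,0],[0,0,-0.179,0,0,0],[0,0,-0.184,0,0,0],[0,0,-0.184,0,0,0]]]}}

```text
clock: 17.05
eef_pos: [451.4, 113.1, 199.8]
tool_rot: [-3.141, 0.001, 0.7]
force: [0.3, 0.3, -7.4]
width: 45.9
```

```bash
python3 mv.py 452 112.3 200 0.7 479 355.7 200 0.7
```

```text
[ 0.1775 -0.1688 -0.    ] [0. 0. 0.]
```

Request:
{"op": "move_arm", "data": {"moves": [[[0.007,-0.007,0,0,0,0],[0.021,-0.02,0,0,0,0],[0.043,-0.041,0,0,0,0],[0.071,-0.068,0,0,0,0],[0.1,-0.095,0,0,0,0],[0.128,-0.122,0,0,0,0],[0.151,-0.144,0,0,0,0],[0.167,-0.159,0,0,0,0],[0.175,-0.167,0,0,0,0],[0.1775,-0.169,0,0,0,0],[0.1775,-0.169,0,0,0,0],[0.1775,-0.169,0,0,0,0]]]}}

```text
clock: 18.55
eef_pos: [479.1, 355.4, 200.1]
tool_rot: [3.141, 0.001, 0.698]
force: [0.2, 0.1, -7.0]
width: 46.0
```

```bash
python3 look.py C4
```

```text
18.55 [479.09010468 355.42227429 200.0801456 ] [3.14129181e+00 5.31282649e-04 6.98315967e-01] 45.97415572956522 [ 0.18384279  0.06890846 -7.02819372]
[544.6 352.3] 277.9 153.8 -3.0 near [479.6 355.8] [215  68 275 233]
[420.3 110.9] 159.2 102.5 83.2 near [412.6  46.3] [ 76 229 142 103]
oval_hub 0.84 [ 63. 151.] [271.5 219.7  35. ]
oval_hub 0.65 [173.  33.] [298.6 377.5  35. ]
oval_hub 0.57 [437.  50.] [486.9 517.   35. ]
square_hub 0.58 [313. 277.] [548.1 272.6  35. ]
```

View pics/w_C4.png

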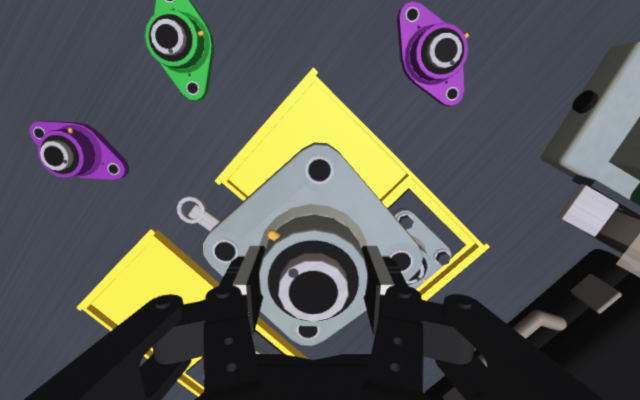

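Request:
{"op": "move_arm", "data": {"moves": [[[0,0,0.01,0,0,0],[0,0,0.035,0,0,0],[0,0,0.07,0,0,0],[0,0,0.11,0,0,0],[0,0,0.145,0,0,0],[0,0,0.165,0,0,0],[0,0,0.174,0,0,0],[0,0,0.179,0,0,0],[0,0,0.182,0,0,0],[0,0,0.183,0,0,0],[0,0,0.1835,0,0,0],[0,0,0.1835,0,0,0]]]}}

```text
clock: 20.3
eef_pos: [479.1, 356.8, 16.8]
tool_rot: [-3.142, -0.001, 0.7]
force: [0.5, 0.0, -7.6]
width: 46.2
```

Request:
{"op": "move_arm", "data": {"moves": [[[0,0,0.0005,0,0,0],[0,0,0.001,0,0,0],[0,0,0.001,0,0,0]]]}}

```text
clock: 20.68
eef_pos: [479.1, 356.8, 16.6]
tool_rot: [-3.141, -0.001, 0.7]
force: [-2.8, -1.3, 5.6]
width: 46.5
```

Request:
{"op": "move_arm", "data": {"moves": [[[0,0,0,0,0,0],[0,0,0,0,0,0],[0,0,0,0,0,0],[0,0,0,0,0,0],[0,0,-0.01,0,0,0],[0,0,-0.03,0,0,0],[0,0,-0.08,0,0,0],[0,0,-0.13,0,0,0],[0,0,-0.18,0,0,0],[0,0,-0.23,0,0,0],[0,0,-0.244,0,0,0],[0,0,-0.244,0,0,0]]], "jaw": 1}}

```text
clock: 22.18
eef_pos: [479.1, 356.8, 261.0]
tool_rot: [-3.141, -0.002, 0.7]
force: [-1.3, -0.3, 0.1]
width: 85.6
```

```bash
python3 look.py C5;python3 mv.py 479 356 260 0.7 470 -330 260 0
```

```text
22.175 [479.10254119 356.82454532 261.008135  ] [-3.14112531e+00 -2.47804807e-03  7.00031986e-01] 85.59448546417627 [-1.31478574 -0.33592618  0.05306924]
[544.4 352.3] 277.8 154.0 -3.0 near [479.5 355.7] [228  75 236 226]
[507.1 100.1] 277.5 156.6 -6.7 near [442.6 107.7] [105 212 212 145]
oval_hub 0.84 [192.  50.] [298.3 372.1  35. ]
oval_hub 0.7 [ 98. 147.] [271.7 216.   35. ]
oval_hub 0.66 [420.  59.] [490.8 521.9  35. ]
square_hub 0.78 [311. 167.] [476.6 356.6  35. ]
[-0.4488  0.5189  0.    ] [ 0.  -0.   0.7]
```

View pics/w_C5.png

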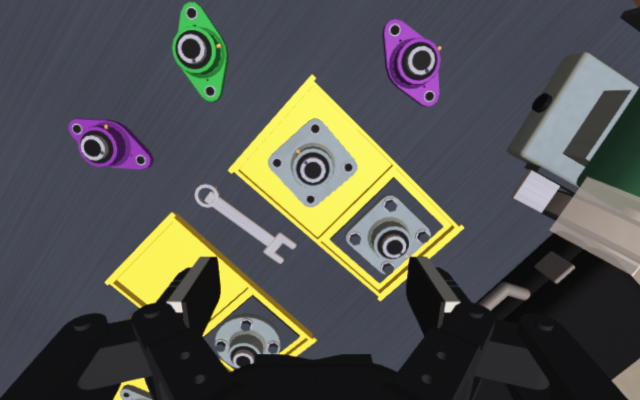

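Square lies flat and centred in bay_square (312,165). Next, the round one in the tray with the bolted oval.

Request:
{"op": "move_arm", "data": {"moves": [[[-0.035,0.04,0,0,0,0.06],[-0.07,0.08,0,0,0,0.12],[-0.105,0.12,0,0,0,0.18],[-0.14,0.162,0,0,0,0.24],[-0.175,0.202,0,0,0,0.3],[-0.21,0.243,0,0,0,0.36],[-0.245,0.283,0,0,0,0.42],[-0.28,0.324,0,0,0,0.48],[-0.315,0.364,0,0,0,0.54],[-0.35,0.405,0,0,0,0.6],[-0.385,0.445,0,0,0,0.66],[-0.42,0.485,0,0,0,0.7],[-0.449,0.519,0,0,0,0.7],[-0.449,0.519,0,0,0,0.7],[-0.449,0.519,0,0,0,0.7]]]}}

```text
clock: 24.3
eef_pos: [469.5, -328.6, 258.4]
tool_rot: [-3.14, 0.002, -0.0]
force: [0.5, -0.4, -0.1]
width: 85.3
```

```bash
python3 look.py A1
python3 - <<'E'
import cv2
im=cv2.imread('pics/w_A1.png'); cv2.imwrite('pics/c3.png',cv2.resize(im[140:260,250:400],None,fx=5,fy=5,interpolation=2))
E
```

```text
24.3 [ 469.52296811 -328.60773052  258.41276606] [-3.13970932e+00  1.72613289e-03 -1.69208045e-04] 85.27231461299452 [ 0.53317246 -0.3959227  -0.05705829]
[ 591.7 -172.6] 277.2 76.2 -3.3 near [ 526.8 -168.9] [297   0 255  73]
[ 842.3 -283.1] 115.4 98.9 -89.5 near [ 841.8 -218.2] [572  81  68  96]
[ 535.4 -369.2] 277.5 153.1 2.2 near [ 470.4 -371.6] [251 132 230 124]
round_hub 0.94 [312. 200.] [ 467.9 -366.9   35. ]
```

View pics/c3.png

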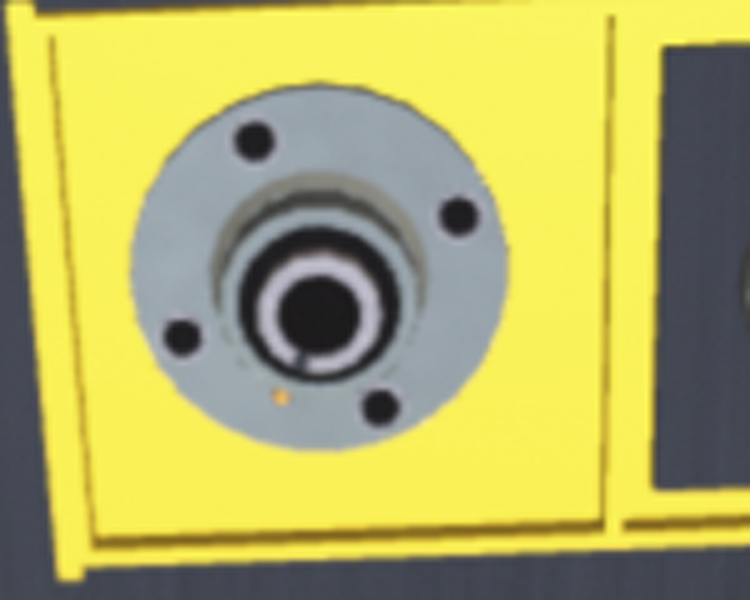

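Run:
```python
from h import *
st=ctrl.read_state(); im=get_image('wrist')
print(st['eef_pos'],atz(im,[313.4,202.2],46,st),atz(im,[[300.4,167.8],[341.4,183],[286.2,207.2],[325.8,221.2]],14,st).mean(0))
```

```text
[ 470.32244626 -328.22735677  259.3995349 ] [[ 471.21589255 -366.07569422   46.        ]] [ 471.33001284 -366.84846601   14.        ]
```

Request:
{"op": "move_arm", "data": {"moves": [[[0.001,0.019,0.03,0,0,0],[0.001,0.038,0.07,0,0,0],[0.001,0.038,0.12,0,0,0],[0.001,0.038,0.17,0,0,0],[0.001,0.038,0.21,0,0,0],[0.001,0.038,0.23,0,0,0],[0.001,0.038,0.24,0,0,0],[0.001,0.038,0.2435,0,0,0],[0.001,0.038,0.2435,0,0,0]]]}}

```text
clock: 25.72
eef_pos: [471.5, -368.1, 17.0]
tool_rot: [3.141, -0.001, 0.0]
force: [1.0, -0.4, -0.2]
width: 85.3
```

```bash
python3 look.py A2
```

```text
25.725 [ 471.4539838  -368.08185688   16.99304436] [ 3.14052192e+00 -1.39071684e-03  6.87590670e-05] 85.27817556983183 [ 1.02746863 -0.40919862 -0.22977532]
[ 511.6 -370.1] 232.9 149.5 1.2 near [ 446.6 -371.5] [140 104 500 269]
round_hub 0.69 [309. 272.] [ 469.9 -365.9   35. ]
```

View pics/w_A2.png

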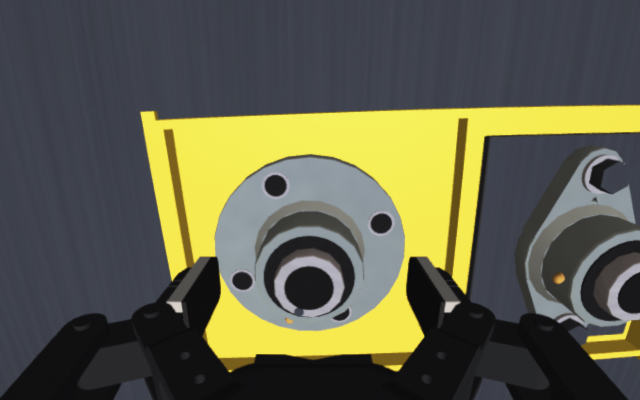

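Request:
{"op": "move_arm", "data": {"moves": [[[0,-0.0015,0,0,0,0],[0,-0.0015,0,0,0,0]]]}}

```text
clock: 26.22
eef_pos: [470.9, -365.8, 16.0]
tool_rot: [-3.141, -0.0, 0.0]
force: [-0.2, -0.9, -0.2]
width: 85.1
```

Request:
{"op": "move_arm", "data": {"moves": [[[0,0,0,0,0,0],[0,0,0,0,0,0],[0,0,0,0,0,0],[0,0,0,0,0,0],[0,0,0,0,0,0],[0,0,0,0,0,0]]], "jaw": 0}}

```text
clock: 26.98
eef_pos: [470.5, -366.2, 16.4]
tool_rot: [-3.141, 0.0, -0.0]
force: [-1.8, 0.9, 5.0]
width: 45.8
```

Request:
{"op": "move_arm", "data": {"moves": [[[0,0,-0.004,0,0,0],[0,0,-0.014,0,0,0],[0,0,-0.034,0,0,0],[0,0,-0.064,0,0,0],[0,0,-0.099,0,0,0],[0,0,-0.134,0,0,0],[0,0,-0.164,0,0,0],[0,0,-0.179,0,0,0],[0,0,-0.184,0,0,0],[0,0,-0.184,0,0,0]]]}}

```text
clock: 28.22
eef_pos: [470.5, -365.6, 199.5]
tool_rot: [-3.141, 0.001, -0.0]
force: [-0.2, 0.3, -7.6]
width: 46.3
```

```bash
python3 mv.py 471 -366.5 200 0 442.3 108 200 0
```

```text
[-0.0287 -0.4745 -0.    ] [0. 0. 0.]
```

Request:
{"op": "move_arm", "data": {"moves": [[[-0.001,-0.01,0,0,0,0],[-0.002,-0.03,0,0,0,0],[-0.004,-0.06,0,0,0,0],[-0.006,-0.1,0,0,0,0],[-0.009,-0.145,0,0,0,0],[-0.011,-0.19,0,0,0,0],[-0.014,-0.235,0,0,0,0],[-0.017,-0.28,0,0,0,0],[-0.02,-0.325,0,0,0,0],[-0.022,-0.367,0,0,0,0],[-0.025,-0.405,0,0,0,0],[-0.027,-0.437,0,0,0,0],[-0.028,-0.46,0,0,0,0],[-0.0285,-0.471,0,0,0,0],[-0.0285,-0.4745,0,0,0,0],[-0.0285,-0.4745,0,0,0,0]]]}}

```text
clock: 30.22
eef_pos: [442.3, 107.8, 200.0]
tool_rot: [3.141, -0.0, -0.001]
force: [-0.2, -0.5, -7.3]
width: 46.0
```

```bash
python3 look.py B3
```

```text
30.225 [442.2648071  107.79861515 200.04946114] [ 3.14124613e+00 -1.00229617e-04 -8.06443084e-04] 46.01602103735187 [-0.24950533 -0.52812981 -7.25164478]
[506.9 100.6] 277.8 153.9 -6.7 near [442.3 108.2] [242  90 277 170]
[816.8 -70.3] 169.9 84.6 -70.9 near [795.6  -8.8] [576 259  64  97]
oval_hub 0.74 [123.  67.] [270.2 213.5  35. ]
round_hub 0.55 [312. 277.] [442.1  -0.6  35. ]
```

View pics/w_B3.png

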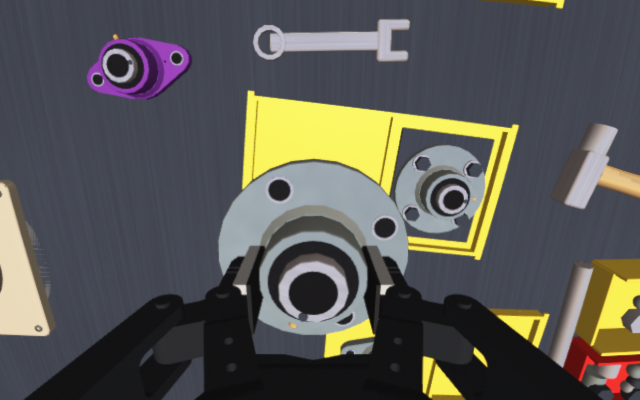

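Request:
{"op": "move_arm", "data": {"moves": [[[0,0,0.01,0,0,0],[0,0,0.035,0,0,0],[0,0,0.07,0,0,0],[0,0,0.11,0,0,0],[0,0,0.145,0,0,0],[0,0,0.165,0,0,0],[0,0,0.174,0,0,0],[0,0,0.179,0,0,0],[0,0,0.182,0,0,0],[0,0,0.183,0,0,0],[0,0,0.1835,0,0,0],[0,0,0.1835,0,0,0]]]}}

```text
clock: 31.98
eef_pos: [442.5, 108.5, 16.8]
tool_rot: [-3.141, -0.001, 0.0]
force: [-0.6, 0.3, -7.5]
width: 46.4
```

Request:
{"op": "move_arm", "data": {"moves": [[[0,0,0.0005,0,0,0],[0,0,0.001,0,0,0],[0,0,0.001,0,0,0]]]}}

```text
clock: 32.35
eef_pos: [442.5, 108.5, 16.4]
tool_rot: [-3.141, -0.001, -0.0]
force: [-1.6, -0.0, 5.7]
width: 46.1
```

Request:
{"op": "move_arm", "data": {"moves": [[[0,0,0,0,0,0],[0,0,0,0,0,0],[0,0,0,0,0,0],[0,0,0,0,0,0],[0,0,-0.01,0,0,0],[0,0,-0.03,0,0,0],[0,0,-0.08,0,0,0],[0,0,-0.13,0,0,0],[0,0,-0.18,0,0,0],[0,0,-0.23,0,0,0],[0,0,-0.244,0,0,0],[0,0,-0.244,0,0,0]]], "jaw": 1}}

```text
clock: 33.85
eef_pos: [442.2, 108.8, 260.0]
tool_rot: [-3.14, -0.001, 0.001]
force: [-0.0, 0.3, -1.4]
width: 85.6
```

```bash
python3 look.py B4;python3 mv.py 442.5 108.5 260 0 529 -92 260 0
```

```text
33.85 [442.24684998 108.83784573 259.96775714] [-3.14034194e+00 -8.55647403e-04  5.59733320e-04] 85.61447490672242 [-0.00775022  0.34680565 -1.42341829]
[540.9 279.9] 277.2 24.6 0.9 near [475.9 278.8] [276   0 252  25]
[506.6 100.7] 277.4 153.6 -6.6 near [442.1 108.1] [250  94 238 146]
[859.5 -63.1] 165.3 138.6 0.7 near [794.5 -63.9] [544 240  96  85]
[ 532.2 -129.8] 153.6 152.8 86.4 near [536.2 -65. ] [320 278 105  92]
oval_hub 0.93 [376. 339.] [ 530.3 -132.8   35. ]
oval_hub 0.6 [156.  74.] [271.8 213.4  35. ]
round_hub 0.9 [311. 171.] [440.1 105.3  35. ]
oiler_mid 0.58 [308. 253.] [437.3   2.8  40. ]
[0.0865 0.2005 0.    ] [0. 0. 0.]
```

View pics/w_B4.png

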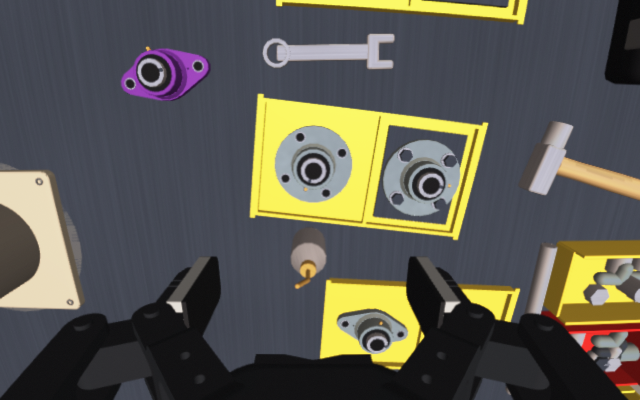

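Request:
{"op": "move_arm", "data": {"moves": [[[0.018,0.048,0,0,0,0],[0.036,0.096,0,0,0,0],[0.054,0.144,0,0,0,0],[0.072,0.192,0,0,0,0],[0.0865,0.24,0,0,0,0],[0.0865,0.24,0,0,0,0],[0.0865,0.24,0,0,0,0]]]}}

```text
clock: 34.98
eef_pos: [528.1, -131.2, 258.4]
tool_rot: [-3.141, 0.002, -0.001]
force: [0.1, 0.9, -0.8]
width: 85.4
```

```bash
python3 look.py S3
python3 - <<'E'
import cv2
im=cv2.imread('pics/w_S3.png'); cv2.imwrite('pics/c4.png',cv2.resize(im[110:230,250:400],None,fx=5,fy=5,interpolation=2))
E
```

```text
34.975 [ 528.14101162 -131.17210649  258.37501637] [-3.14053162e+00  2.37091613e-03 -8.30032954e-04] 85.38210840694892 [ 0.09054476  0.91828798 -0.77940567]
[499.3  30.7] 278.7 40.4 -0.3 near [434.3  31. ] [160   0 256  41]
[858.6 -50.2] 161.4 115.5 0.2 near [793.6 -50.4] [519  47 121 102]
[ 593.7 -135.2] 277.3 154.4 -3.3 near [ 528.8 -131.4] [254  96 235 137]
[ 887.3 -296.6] 221.3 135.5 -2.4 near [ 822.4 -293.9] [490 235 150  88]
[ 535.  -368.1] 278.0 155.2 2.5 near [ 470.1 -371. ] [219 277 196  95]
oval_hub 0.66 [313. 171.] [ 527.6 -134.6   35. ]
oiler_mid 0.92 [227.  45.] [438.3  -0.   40. ]
```

View pics/c4.png

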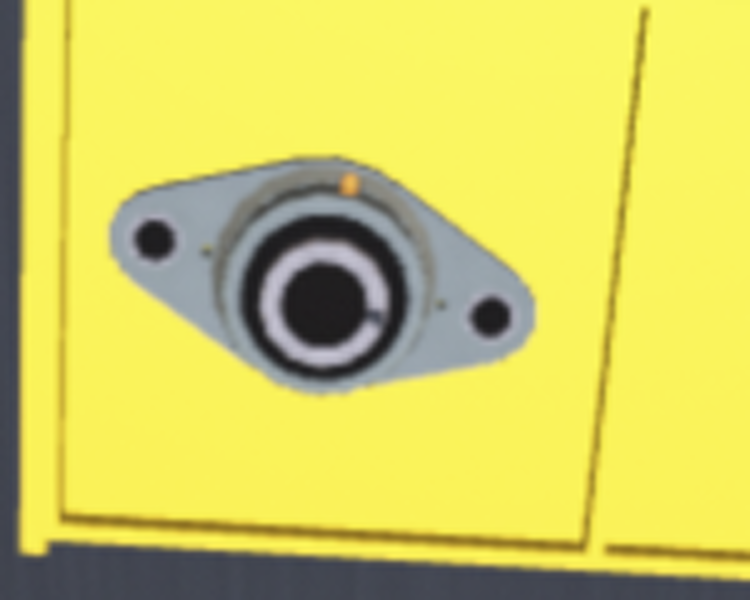

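Request:
{"op": "move_arm", "data": {"moves": [[[0,0,0.03,0,0,0],[0,0,0.07,0,0,0],[0,0,0.12,0,0,0],[0,0,0.17,0,0,0],[0,0,0.21,0,0,0],[0,0,0.23,0,0,0],[0,0,0.24,0,0,0],[0,0,0.244,0,0,0],[0,0,0.244,0,0,0]]]}}

```text
clock: 36.35
eef_pos: [529.3, -131.5, 16.1]
tool_rot: [3.141, -0.001, 0.0]
force: [0.9, 0.0, -0.4]
width: 84.9
```

```bash
python3 look.py S4
```

```text
36.35 [ 529.3397889  -131.52378392   16.07103196] [ 3.14137345e+00 -1.00670206e-03  3.61041859e-04] 84.92013644029312 [ 0.89681258  0.01945343 -0.43529365]
[ 594.6 -135.7] 282.1 151.1 -4.2 near [ 529.7 -130.9] [153  85 487 297]
oval_hub 0.88 [312. 277.] [ 529.  -131.1   35. ]
```

View pics/w_S4.png

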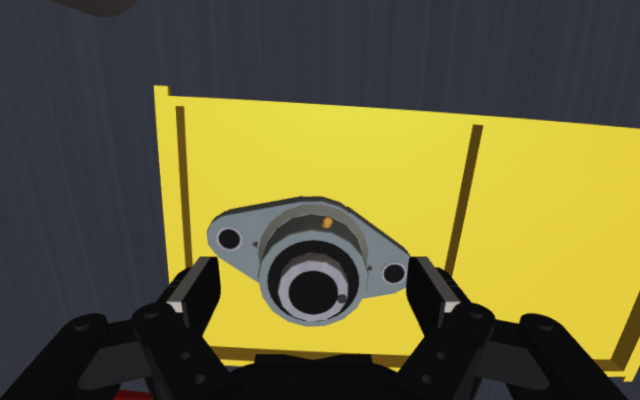

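Request:
{"op": "move_arm", "data": {"moves": [[[0,0,0,0,0,0],[0,0,0,0,0,0],[0,0,0,0,0,0],[0,0,0,0,0,0],[0,0,0,0,0,0],[0,0,0,0,0,0]]], "jaw": 0}}

```text
clock: 37.35
eef_pos: [529.1, -131.6, 16.0]
tool_rot: [-3.141, -0.001, -0.0]
force: [-0.9, 1.1, 5.3]
width: 46.1
```

Request:
{"op": "move_arm", "data": {"moves": [[[0,0,-0.004,0,0,0],[0,0,-0.014,0,0,0],[0,0,-0.034,0,0,0],[0,0,-0.064,0,0,0],[0,0,-0.099,0,0,0],[0,0,-0.134,0,0,0],[0,0,-0.164,0,0,0],[0,0,-0.179,0,0,0],[0,0,-0.184,0,0,0],[0,0,-0.184,0,0,0]]]}}

```text
clock: 38.6
eef_pos: [528.4, -131.2, 198.9]
tool_rot: [-3.141, 0.001, 0.0]
force: [-0.0, 0.4, -3.7]
width: 46.1
```

Request:
{"op": "move_arm", "data": {"moves": [[[-0.002,0.01,0,0,0,0],[-0.007,0.03,0,0,0,0],[-0.015,0.06,0,0,0,0],[-0.024,0.098,0,0,0,0],[-0.034,0.138,0,0,0,0],[-0.043,0.175,0,0,0,0],[-0.051,0.206,0,0,0,0],[-0.056,0.227,0,0,0,0],[-0.058,0.237,0,0,0,0],[-0.059,0.24,0,0,0,0],[-0.059,0.24,0,0,0,0],[-0.059,0.24,0,0,0,0]]]}}

```text
clock: 40.1
eef_pos: [470.4, -370.4, 199.3]
tool_rot: [-3.141, 0.0, 0.002]
force: [-0.4, 0.2, -3.4]
width: 45.9
```

```bash
python3 look.py A3
```

```text
40.1 [ 470.38563018 -370.370204    199.28742848] [-3.14062535e+00  4.06361006e-05  1.53650563e-03] 45.944177368521814 [-0.41424212  0.22883934 -3.39816846]
[ 644.6 -211.5] 169.7 18.4 1.9 near [ 579.6 -213.7] [410   0 178  22]
[ 535.5 -369.2] 277.6 153.3 2.1 near [ 470.6 -371.6] [237  95 278 144]
oval_hub 0.71 [314. 278.] [ 471.8 -478.8   35. ]
```

View pics/w_A3.png

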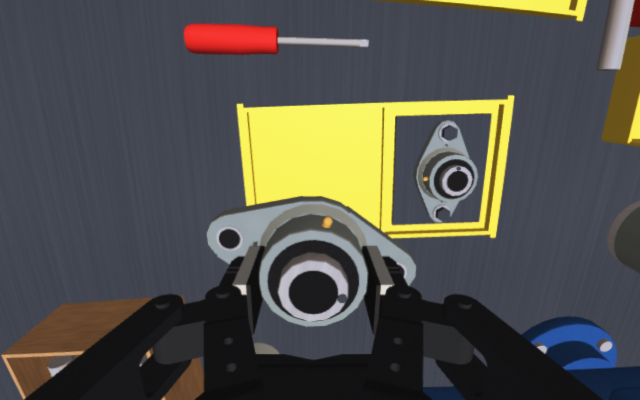

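Request:
{"op": "move_arm", "data": {"moves": [[[0,0,0.01,0,0,0],[0,0,0.035,0,0,0],[0,0,0.07,0,0,0],[0,0,0.11,0,0,0],[0,0,0.145,0,0,0],[0,0,0.165,0,0,0],[0,0,0.174,0,0,0],[0,0,0.179,0,0,0],[0,0,0.182,0,0,0],[0,0,0.183,0,0,0],[0,0,0.1835,0,0,0],[0,0,0.1835,0,0,0]]]}}

```text
clock: 41.85
eef_pos: [470.0, -371.6, 16.2]
tool_rot: [3.141, -0.0, 0.0]
force: [0.6, -0.1, -4.5]
width: 46.1
```

Request:
{"op": "move_arm", "data": {"moves": [[[0,0,0.0005,0,0,0],[0,0,0.001,0,0,0],[0,0,0.001,0,0,0]]]}}

```text
clock: 42.22
eef_pos: [470.0, -371.7, 16.0]
tool_rot: [-3.141, -0.001, 0.0]
force: [-1.0, 1.8, 6.1]
width: 45.9
```

Request:
{"op": "move_arm", "data": {"moves": [[[0,0,0,0,0,0],[0,0,0,0,0,0],[0,0,0,0,0,0],[0,0,0,0,0,0],[0,0,-0.01,0,0,0],[0,0,-0.03,0,0,0],[0,0,-0.08,0,0,0],[0,0,-0.13,0,0,0],[0,0,-0.18,0,0,0],[0,0,-0.23,0,0,0],[0,0,-0.244,0,0,0],[0,0,-0.244,0,0,0]]], "jaw": 1}}

```text
clock: 43.72
eef_pos: [470.0, -371.7, 260.4]
tool_rot: [3.141, -0.002, 0.0]
force: [-0.8, 0.7, -0.2]
width: 85.2
```

```bash
python3 look.py A4
python3 - <<'E'
from h import *
im=get_image('scene'); cv2.imwrite('pics/scene_end.png',im['color'])
for t in ['oval_hub','square_hub','round_hub','oiler_mid']:
    for r in models.place_of('scene',t)[:6]:
        if r['score']>.3: print(t,round(r['score'],2),np.round(atz(im,r['uv'],40 if 'oil' in t else 35)[0]))
E
```

```text
43.725 [ 470.02041733 -371.6964792   260.40678507] [ 3.14067794e+00 -2.10802095e-03  1.60099747e-05] 85.2239389584175 [-0.77171705  0.65358691 -0.24021781]
[ 590.9 -204.5] 277.5 32.1 1.1 near [ 526.  -205.8] [296   0 251  32]
[ 828.1 -279.1] 115.5 107.4 -88.9 near [ 826.9 -214.1] [562  38  78 101]
[ 535.4 -369.4] 277.5 153.8 2.1 near [ 470.5 -371.9] [248  94 236 131]
oval_hub 0.69 [313. 168.] [ 470.8 -372.1   35. ]
oval_hub 0.87 [291. 214.  35.]
oval_hub 0.86 [488. 515.  35.]
oval_hub 0.7 [356. 531.  35.]
oval_hub 0.58 [ 464. -373.   35.]
oval_hub 0.53 [294. 375.  35.]
square_hub 0.67 [492. 364.  35.]
round_hub 0.98 [441. 113.  35.]
round_hub 0.35 [482. 370.  35.]
oiler_mid 0.67 [437.   0.  40.]
```

View pics/w_A4.png

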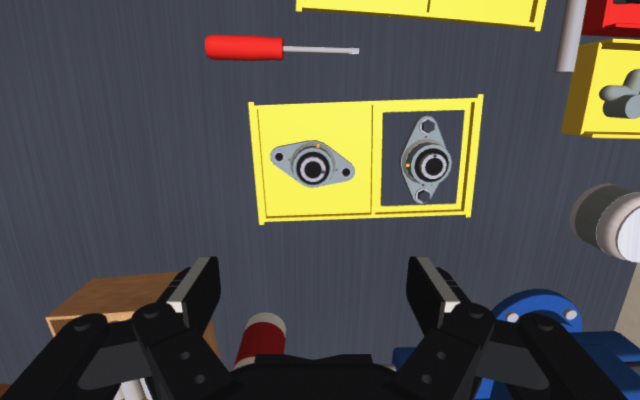

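View pics/scene_end.png

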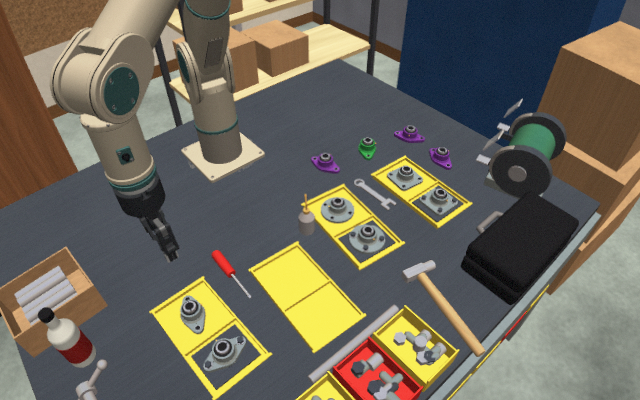

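The final pictures show every tray with a matching pair: oval at (192,312), round at (338,208) and square at (405,175) in the scene picture. The spare tray is empty, the oil can stands at (306,218), and the gripper is clear of everything.

```bash
python3 -c "
from cell import job; print(job.finish_job())"
```

```text
the job is handed in; nothing more can be done
None
```

All three loose bearings now lie in the near bay of the tray with their own flange shape. The job was handed in at about 44 s of the 112 s allowed; `finish_job` gave no verdict.

- **What I did:** I parked the oval bearing in the spare tray, then moved the square to the tray with the bolted square. The round went to the tray with the bolted round, and last the oval to the tray with the bolted oval. Each was held by the hub and lowered until the wrist force showed contact, at about 6 N, before I opened the jaws.
- **Position checks:** After each placing, the wrist picture showed the bearing flat, with its axis within about 4 mm of the bay centre. The last scene picture showed three matching pairs, an empty spare tray, the oil can upright, and the gripper clear at about 260 mm.
- **What disagreed:**
  - The fitted tray outlines came out about 5% larger than stated (277 x 154 mm against 264 x 144 mm). I relied on their centres, which agreed between cameras to within about 5 mm.
  - The network's points in the scene view were up to about 15 mm off the wrist measurements, for example the square hub. All of them still lay inside the 40 mm allowed.

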